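# Load the glass cell and hold the spring slide at its mark

### The arm

A 6-joint arm with a two-finger parallel gripper is mounted at the origin on the work surface. World frame = base frame: x ahead of the robot, y to its left, z up, the work surface at z = 0. Lengths are in m, angles in rad, forces in N, time in s.
With the tool pointing down it reaches from about 0.425 to 0.95 m from the base axis. Payload 3.5 kg.
Tool frame: the origin (TCP) lies midway between the tips of the shut fingers; the grasp point (between the pads) lies ctrl.hold_point_z behind it (ctrl.hold_point_z is the distance from the TCP to the grasp point, in m); z points along the fingers, x is the direction in which the jaws open and shut, and the axes are right-handed (so a half turn about z gives the same grasp; the last joint's range is limited). The gripper opens to 85 mm and grips with 20 to 120 N. Pads are 22 mm wide; open, the fingers measure 114 mm over their backs; the gripper's body (76 mm by 85 mm) begins 54 mm behind the grasp point. The pads swing forward as they close: fully open they stand 13 mm farther back than shut.
Start: joints at [1.19, 0.286, 1.577, -0, 1.279, -0.15], TCP at [0.154, 0.657, 0.231] pointing down, gripper open.
Joint ranges: [-2.77, 2.77], [-0.9, 2.22], [0.21, 2.48], [-1.53, 4.67], [0.24, 2.81], [-2.84, 2.84]. Speed limits (rad/s): [2.79, 2.79, 3.14, 3.14, 3.14, 3.14].

### API

Orientations are given as a unit quaternion [x, y, z, w].
In Python, from plant import ctrl gives the robot as it stands.
- The arm moves only by the tool step_arm, never from a script. Its arguments are lists of equal length, an entry for each row: "gripper": the gripper's target within -1 to 1 (shut at 1, half-way at 0, fully open at -1); "linear": the shift along the tool's x, y, z in m, a list of three; "delta_rot": the turn, a rotation vector about the tool's x, y, z in degrees, a list of three. A call has 1 to 20 rows; each row is the pose to reach, as a shift and turn from the pose commanded when the call began, along the tool's axes at that moment; what a row does not reach only later rows make up. A row lasts 1/8 s, in which the tool goes at most 62.5 mm and 10.7 degrees, less where a joint would pass 70% of its speed; a pose out of reach is approached as far as the arm can. A call with a gripper value outside its range is refused whole. The fingers move at their own pace and stop on an object; "grip_force" is the grip in N (left out, the last holds). Time passes only in rows, so rows that repeat a pose let the fingers close. It gives the time, the measured TCP pose, the force and the opening at its end, in the units of the state.
- ctrl.get_state(): the state, without advancing time (a new reading comes with each control period).
- ctrl.read_camera(name): name is "scene" or "top" or "wrist"; returns a dict with "frame" (384x512x3 uint8, red, green, blue), "fx", "fy", "cx", "cy" (pixels), "k1" (the pictures are not rectified: a ray, as slopes to the right and down, at radius r is drawn at 1 + k1 r^2 times it, then the intrinsics apply), "view" (4x4, takes a point from world to camera coordinates). Camera axes: x right, y down, z forward; pixel columns grow to the right and rows downward; lengths in m; the calibration is good to about 2 mm. A picture is of the moment at which its call begins. There is no depth.
- ctrl.sign_off(): hands the job in, once; it reports no verdict.
The state is a dict: "time": time; "qpos": joint angles; "dq": joint speeds; "joint_efforts": joint torques, N m; "eef_pos": TCP position; "tcp_rot": TCP orientation; "contact_force": force on the tool from outside, world axes, zero at the start; "wrist_torque": the same for the moment, N m; "opening": opening from 0.0 (shut) to 1.0 (fully open).
Only numpy, scipy, OpenCV 4.12 (cv2) and the standard library are available. Lean on these libraries where they do the work, as an engineer would, in place of code of your own. Each camera call takes 0.05 s, during which the arm holds its last target. There are 200 camera calls.

### The job

Gently take the square glass cell, gripping it with less than 20 N and keeping it upright, and stand it fully down in the square pocket of the sample slide while the slide is still home, without dropping it. Then let go of it, pull the spring-return slide out by its upright post until the pointer stands opposite the ridge on the index clamp (within the ridge's width), and finish while still holding it there with the fingers. Leave the other things where they stand.

Things in the scene. Friction and masses are not known exactly. Their poses are not given: they have to be found in the camera images.
- stage: Fixed sample stage on the table: black base plate 260 x 100 mm, 12 mm thick, two aluminium guide rails along it (rail tops 30 mm above the table, outer faces 47 mm either side of the middle), at the back a black end block 52 mm high and a spring barrel. Origin: centre of the base's underside, on the table. Its x axis runs along the rails towards the back; the slide pulls out along its -x.
- slide: Aluminium slide (70 mm wide, top face 25 mm above the table) running between the rails, carrying the pocket block, the post and the pointer. Its axes are parallel to the stage's; its origin coincides with the stage's origin at home and moves along the stage's -x as it is pulled, 75 mm at most. A spring pulls it home: about 3 N at home, growing 0.8 N per cm (about 6 to 8 N at the mark); let go, it returns home.
- post_top (a point): Top centre of the slide's upright round steel post, diameter 16 mm, 50 mm tall, from 25 to 75 mm above the table; 85 mm in front (-x of the slide) of the pocket's centre. All round it is free above the 30 mm high rails. This is the handle.
- pocket (a point): Centre of the floor of the slide's square pocket, 25 mm above the table. The pocket is 25 x 25 mm inside with sides parallel to the slide's axes, 18 mm deep, open at the top (black walls 9 mm thick, rim 43 mm above the table).
- pointer (a point): Tip of the slide's thin steel pointer (3 mm wide), which sticks out over the left (+y) rail, 33.5 mm above the table; 32 mm behind (+x) and 55 mm left (+y) of the pocket's centre. It moves with the slide.
- index: Fixed index clamp, a black block 30 x 18 x 26 mm standing beside the stage's left (+y) edge, with the mark on top: an aluminium ridge 8 mm wide (along x), top 34 mm above the table. Origin: on the table under the ridge's middle; axes parallel to the stage's. The mark is reached when the pointer's tip has the same x as this origin along the stage's x; this needs a pull of about 37 to 62 mm from home.
- cell: Square glass cell, 20 x 20 mm, 60 mm tall overall: glass body 48 mm, white stopper 16 x 16 mm on top. 45 g more or less. Origin: centre of its underside; z is up. It stands upright on the table. The only square one of the three glass vessels.
- vial_a: Bystander: round glass vial, diameter 24 mm, 58 mm tall, white cap. Origin: centre of its underside.
- vial_b: Bystander: round glass vial like the other. Origin: centre of its underside.
- lens_ring: Bystander: black ring lying flat, 60 mm across, 14 mm high. Origin: centre of its underside.
- driver: Bystander: screwdriver lying on the table, about 170 mm long along its x. Origin: its middle, underside.
- post_holder: Bystander: steel post holder, foot 56 mm across, 110 mm tall. Origin: centre of its underside.
- capjar: Bystander: grey jar, 44 mm across, 55 mm tall. Origin: centre of its underside.

How it is judged:
By the outcome, as a careful person would: the job done as asked, in the order asked, and still so for the second after the job is handed in, while the arm keeps its last pose, push and grip.
It also fails if it takes over 54 s, if anything falls off the work surface, if the arm or the gripper's body presses on something with over 40 N, if the wrist force passes 120 N, or if a joint passes its speed limit or range.

## Working session

There is one attempt and no reset: what is moved stays moved. The work goes in short steps, Python scripts to look and compute and a tool call to move; the robot and the scene stay as the last step left them, time stands still between calls to the robot, and variables do not carry over. Pictures are saved under pics/ and viewed, on a budget of 10 in all, crops included, one or two more only if the job needs it, and the job is handed in when it is done.

Besides the shell and the picture viewer there is one more tool, called after "Request:" by a JSON object that holds its "op" and its "data", one argument or row to a line. step_arm: Moves the arm, as the interface text tells. Its arguments: {"type":"object","properties":{"gripper":{"type":"array"},"linear":{"type":"array"},"delta_rot":{"type":"array"},"grip_force":{"type":"number"}},"required":["gripper","linear","delta_rot"]}

```bash
mkdir -p pics; ls
python3 - <<'E'
from plant import ctrl
import cv2,numpy as np,pickle
print(ctrl.get_state(), ctrl.hold_point_z)
for n in ["top","scene"]:
    d=ctrl.read_camera(n); pickle.dump(d,open(f'pics/{n}0.pkl','wb'))
    print(n,d['fx'],d['fy'],d['cx'],d['cy'],d['k1'],np.round(d['view'],3).tolist())
    cv2.imwrite(f'pics/{n}0.png',cv2.resize(d['frame'][:,:,::-1],(800,600),interpolation=cv2.INTER_CUBIC))
E
```

```text
pics
{'time': 0.0, 'qpos': array([ 1.18998476e+00,  2.87192568e-01,  1.57816175e+00, -2.06970238e-06,
        1.27859433e+00, -1.50005171e-01]), 'dq': array([-9.34940656e-04,  1.35017516e-03,  7.00331548e-04, -5.22177296e-05,
        2.91006460e-04, -1.00099156e-03]), 'joint_efforts': array([ 1.07757191e-03, -4.05989099e+01, -2.92625302e+01, -1.50784708e-04,
        5.93170829e-03, -7.40236725e-07]), 'eef_pos': array([0.15414576, 0.65649673, 0.22993749]), 'tcp_rot': array([ 7.83824062e-01,  6.20981845e-01, -1.02180315e-03,  5.86173153e-04]), 'contact_force': array([1.14187005, 0.35630957, 0.13691144]), 'wrist_torque': array([-0.00316403, -0.04466644,  0.02170912]), 'opening': 1.000896615591806} 0.0187
top 349.9970435569569 349.9970435569569 255.037351424382 197.7479889796437 -0.09764738219055497 [[0.003, -1.0, 0.005, -0.073], [-0.975, -0.004, -0.22, 0.57], [0.22, -0.004, -0.975, 1.151], [0.0, 0.0, 0.0, 1.0]]
scene 384.62054708089494 384.62054708089494 258.27020868958135 192.03055416026208 0.0018056623916790718 [[-0.741, 0.671, 0.017, 0.464], [0.498, 0.566, -0.656, -0.197], [-0.45, -0.478, -0.754, 1.424], [0.0, 0.0, 0.0, 1.0]]
```

View pics/top0.png

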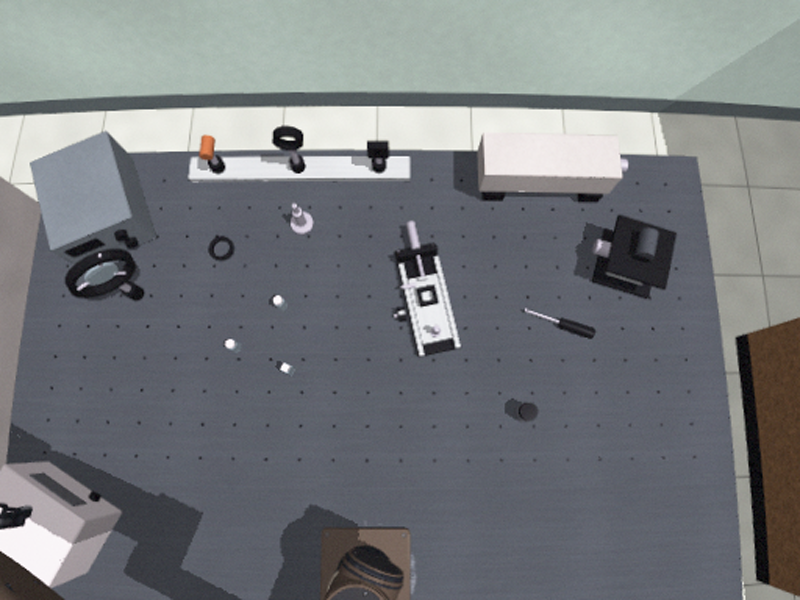

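View pics/scene0.png

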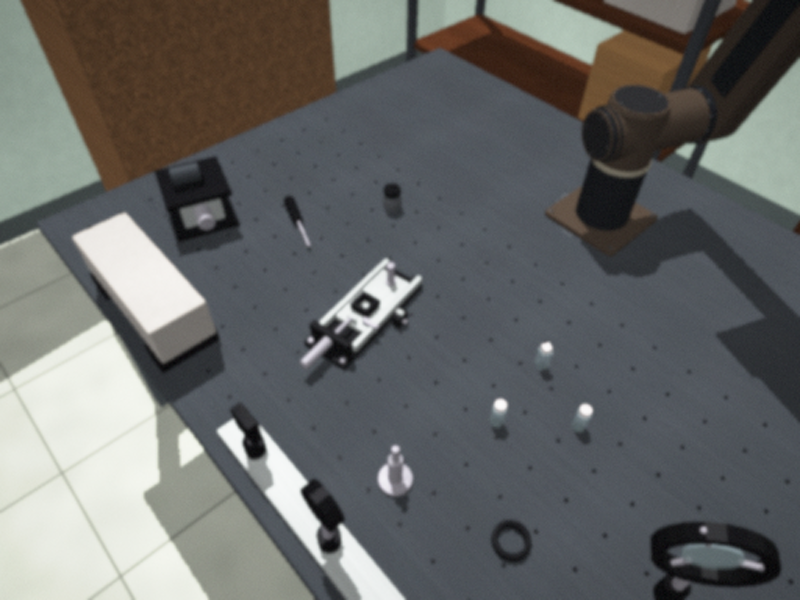

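The top view shows the stage running from (437,348) to (417,250), with its pocket at (428,296) and post at (433,330). The likely cell is at (285,368), and the vials are at (231,344) and (278,300). I'll enlarge both.

```bash
cat > h.py <<'E'
import numpy as np,cv2,pickle
def proj(d,p):
    c=(np.asarray(d['view'])@np.r_[p,1])[:3]; s=c[:2]/c[2]; s=s*(1+d['k1']*(s@s))
    return np.array([d['fx']*s[0]+d['cx'],d['fy']*s[1]+d['cy']])
def back(d,u,v,z):
    t=np.array([(u-d['cx'])/d['fx'],(v-d['cy'])/d['fy']]); s=t.copy()
    for _ in range(20): s=t/(1+d['k1']*(s@s))
    V=np.asarray(d['view']); R=V[:3,:3]; o=-R.T@V[:3,3]; r=R.T@np.r_[s,1]
    return o+r*(z-o[2])/r[2]
def crop(d,x0,y0,w,h,k): 
    return cv2.resize(np.ascontiguousarray(d['frame'][y0:y0+h,x0:x0+w,::-1]),(w*k,h*k),interpolation=cv2.INTER_CUBIC)
E
python3 - <<'E'
from h import *
t=pickle.load(open('pics/top0.pkl','rb'));s=pickle.load(open('pics/scene0.pkl','rb'))
# stage left (top 245..305 x 135..235), cell area
a=crop(t,245,140,60,92,6); b=crop(t,130,180,70,70,5)
im=np.zeros((600,800,3),np.uint8); im[:552,:360]=a; im[:350,370:720]=b
cv2.imwrite('pics/c1.png',im)
for n,u,v,z in [('cell',285,366,.06),('vA',231,343,.058),('vB',278,299,.058),('post',433,329,.075),('pocket',428,296,.043)]:
    print(n,back(t,u*.64,v*.64,z).round(4))
E
```

```text
cell [0.4419 0.177  0.06  ]
vA [0.4923 0.3007 0.058 ]
vB [0.5931 0.2004 0.058 ]
post [ 0.5227 -0.1462  0.075 ]
pocket [ 0.605  -0.1378  0.043 ]
```

View pics/c1.png

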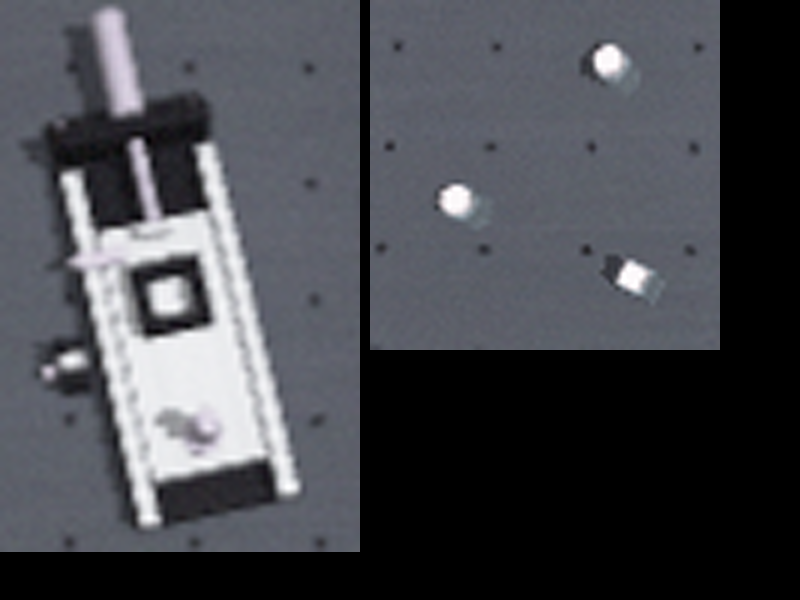

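The crop confirms it: the cell is the square-topped one, the pocket is at crop (168,295), and the index ridge is at about (70,365). Next I'll work out where the wrist camera sits and plan a move above the cell.

```bash
cat >> h.py <<'E'
from scipy.spatial.transform import Rotation as Ro
def delta(st,p,yaw=None):
    "tool-frame shift and turn (deg) from state to world p with tool down, tool x at yaw deg"
    R=Ro.from_quat(st['tcp_rot']); l=R.inv().apply(np.asarray(p)-st['eef_pos'])
    x=R.apply([1,0,0]); y0=np.degrees(np.arctan2(x[1],x[0]))
    if yaw is None: yaw=y0
    T=Ro.from_euler('z',yaw,degrees=True)*Ro.from_euler('x',180,degrees=True)
    print('yaw now',round(y0,2),'lin',l.round(4),'rot',np.degrees((R.inv()*T).as_rotvec()).round(2))
E
python3 - <<'E'
from h import *
from plant import ctrl
s=ctrl.get_state(); d=ctrl.read_camera('wrist')
V=np.linalg.inv(d['view']); R=Ro.from_quat(s['tcp_rot'])
print('cam in tool',R.inv().apply(V[:3,3]-s['eef_pos']).round(4),(R.inv().as_matrix()@V[:3,:3]).round(3),d['fx'],d['k1'])
for y in (20,30,40,): delta(s,[.442,.177,.2],y)
E
```

```text
cam in tool [-0.0003 -0.0737 -0.1434] [[ 1.     0.001 -0.   ]
 [-0.001  0.957  0.291]
 [ 0.    -0.291  0.957]] 308.0123930248107 0.028150305180341752
yaw now 76.78 lin [-0.4009  0.3899  0.0308] rot [4.000e-02 1.200e-01 5.678e+01]
yaw now 76.78 lin [-0.4009  0.3899  0.0308] rot [3.000e-02 1.200e-01 4.678e+01]
yaw now 76.78 lin [-0.4009  0.3899  0.0308] rot [2.000e-02 1.300e-01 3.678e+01]
```

Run:
```python
from h import *
from plant import ctrl
s=ctrl.get_state()
delta(s,[.57,-.12,.17],12)
```

```text
yaw now 76.77 lin [-0.6608  0.5825  0.0613] rot [5.000e-02 1.000e-01 6.477e+01]
```

Request:
{"op": "step_arm", "data": {
  "gripper": [-1,-1,-1,-1,-1,-1,-1,-1,-1,-1,-1,-1,-1,-1,-1,-1,-1,-1,-1,-1],
  "linear": [
    [-0.05,0.05,0],
    [-0.09,0.1,0],
    [-0.13,0.15,0],
    [-0.17,0.2,0],
    [-0.21,0.25,0],
    [-0.25,0.3,0],
    [-0.286,0.341,0],
    [-0.33,0.37,0.01],
    [-0.38,0.4,0.02],
    [-0.42,0.43,0.03],
    [-0.47,0.46,0.04],
    [-0.52,0.49,0.05],
    [-0.57,0.52,0.06],
    [-0.61,0.55,0.061],
    [-0.64,0.57,0.061],
    [-0.661,0.582,0.061],
    [-0.661,0.582,0.061],
    [-0.661,0.582,0.061],
    [-0.661,0.582,0.061],
    [-0.661,0.582,0.061]
  ],
  "delta_rot": [
    [0,0,5],
    [0,0,10],
    [0,0,15],
    [0,0,20],
    [0,0,25],
    [0,0,30],
    [0,0,35],
    [0,0,40],
    [0,0,45],
    [0,0,50],
    [0,0,55],
    [0,0,60],
    [0,0,64.8],
    [0,0,64.8],
    [0,0,64.8],
    [0,0,64.8],
    [0,0,64.8],
    [0,0,64.8],
    [0,0,64.8],
    [0,0,64.8]
  ]
}}

```text
time: 2.65
eef_pos: [0.5696, -0.1185, 0.1704]
tcp_rot: [0.994, 0.105, 0.0, -0.0]
contact_force: [0.0, 0.4, 0.5]
opening: 1.002
```

Run:
```python
from h import *
from plant import ctrl
s=ctrl.get_state(); d=ctrl.read_camera('wrist'); pickle.dump(d,open('pics/w1.pkl','wb'))
cv2.imwrite('pics/w1.png',cv2.resize(d['frame'][:,:,::-1],(800,600),interpolation=cv2.INTER_CUBIC))
print(s['eef_pos'],s['time'])
delta(s,[.442,.177,.17],30)
```

```text
[ 0.56961099 -0.11854629  0.17043297] 2.65
yaw now 12.05 lin [-0.0631 -0.3157  0.0004] rot [ -0.    -0.   -17.95]
```

View pics/w1.png

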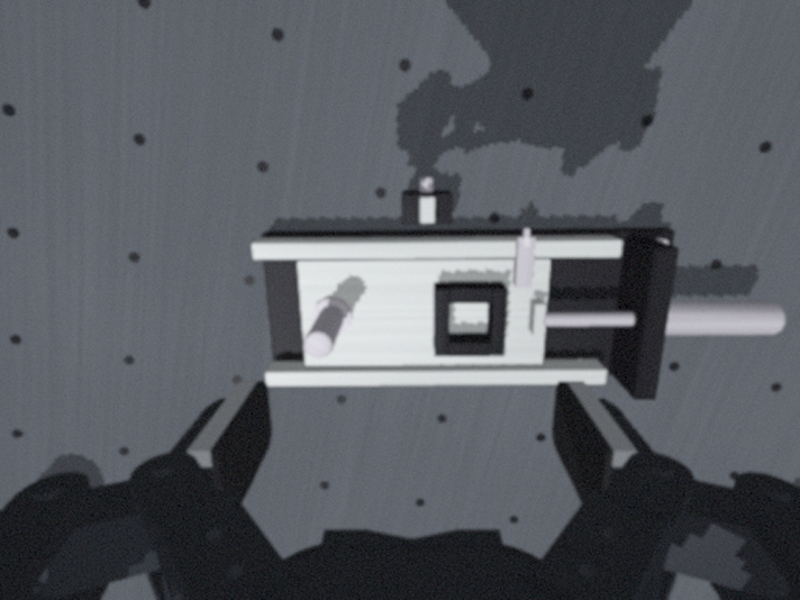

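The wrist view shows these points (800x600 pixels):
- **Pocket rim corners:** about (434,284), (506,283), (504,354) and (434,354).
- **Post top:** (319,344).
- **Pointer tip:** (527,230).
- **Ridge:** centre (427,210), spanning 418 to 436.
- **Left rail outer top edge:** from (252,243) to (622,239).

I'll fit a stage pose to these.

Run:
```python
from h import *
from scipy.optimize import least_squares
d=pickle.load(open('pics/w1.pkl','rb')); k=.64
for n,u,v,z in [('pocket',469.5,319,.043),('post',319,344,.075),('ptr',527,230,.0335),('ridgeR',436,210,.034),('ridgeL',418,210,.034),('rail0',252,243,.03),('rail1',622,239,.03),('rimTL',434,284,.043),('rimTR',506,283,.043),('rimBR',504,354,.043),('rimBL',434,354,.043)]:
    print(n,back(d,u*k,v*k,z).round(4))
h=.0215
M=[((-h,h,.043),(434,284)),((h,h,.043),(506,283)),((h,-h,.043),(504,354)),((-h,-h,.043),(434,354)),((-.085,0,.075),(319,344)),((.032,.055,.0335),(527,229))]
def f(q):
    c,s=np.cos(q[2]),np.sin(q[2]); r=[]
    for m,uv in M: r+=list(proj(d,[q[0]+c*m[0]-s*m[1],q[1]+s*m[0]+c*m[1],m[2]])/k-uv)
    return r
o=least_squares(f,[.6,-.13,.2]); print(o.x.round(4),np.degrees(o.x[2]),np.round(o.fun,1))
c,s=np.cos(o.x[2]),np.sin(o.x[2])
for nm,u in(('ptr',527),('ridge',427)):
    p=back(d,u*k,(229 if u==527 else 210)*k,.034)[:2]-o.x[:2]; print(nm,'stage-frame rel pocket',(c*p[0]+s*p[1]).round(4),(-s*p[0]+c*p[1]).round(4))
```

```text
pocket [ 0.6085 -0.1332  0.043 ]
post [ 0.527  -0.1535  0.075 ]
ptr [ 0.6297 -0.0759  0.0335]
ridgeR [ 0.5752 -0.0756  0.034 ]
ridgeL [ 0.5651 -0.0778  0.034 ]
rail0 [ 0.473  -0.1179  0.03  ]
rail1 [ 0.6869 -0.0698  0.03  ]
rimTL [ 0.583  -0.1165  0.043 ]
rimTR [ 0.6239 -0.1072  0.043 ]
rimBR [ 0.6345 -0.1507  0.043 ]
rimBL [ 0.5929 -0.1597  0.043 ]
[ 0.6091 -0.1342  0.2202] 12.615903754317245 [ 0.2  2.4  2.   2.7  0.5 -0.2 -0.1  0.3 -1.3 -1.5 -1.2 -3.3]
ptr stage-frame rel pocket 0.0327 0.0531
ridge stage-frame rel pocket -0.0255 0.0647
```

Request:
{"op": "step_arm", "data": {
  "gripper": [-1,-1,-1,-1,-1,-1,-1,-1,-1],
  "linear": [
    [-0.01,-0.05,0],
    [-0.02,-0.1,0],
    [-0.03,-0.15,0],
    [-0.04,-0.2,0],
    [-0.05,-0.25,0],
    [-0.06,-0.29,0],
    [-0.063,-0.316,0],
    [-0.063,-0.316,0],
    [-0.063,-0.316,0]
  ],
  "delta_rot": [
    [0,0,-3],
    [0,0,-6],
    [0,0,-9],
    [0,0,-12],
    [0,0,-15],
    [0,0,-18],
    [0,0,-18],
    [0,0,-18],
    [0,0,-18]
  ]
}}

```text
time: 3.82
eef_pos: [0.4427, 0.1763, 0.1705]
tcp_rot: [0.966, 0.259, 0.0, 0.0]
contact_force: [-0.1, 0.1, 0.3]
opening: 0.994
```

Run:
```python
from h import *
from plant import ctrl
s=ctrl.get_state(); d=ctrl.read_camera('wrist'); pickle.dump((d,s),open('pics/w2.pkl','wb'))
p=proj(d,[.442,.177,.03]); print(p)
x0=int(np.clip(p[0]-64,0,384));y0=int(np.clip(p[1]-50,0,284));print(x0,y0)
cv2.imwrite('pics/w2.png',crop(d,x0,y0,128,100,6))
print(s['eef_pos'],s['time'],s['qpos'].round(2))
```

```text
[262.82098191 176.14740396]
198 126
[0.44274199 0.1762558  0.17047774] 3.825 [ 0.17 -0.1   2.11 -0.    1.13 -0.36]
```

View pics/w2.png

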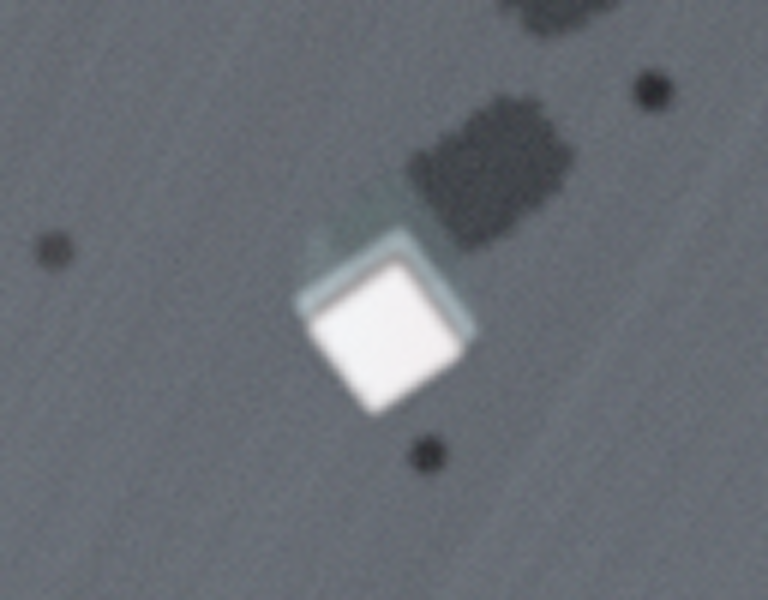

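The stopper's corners in the crop are (308,325), (398,258), (466,350) and (375,413). They're at z = 60 mm.

Run:
```python
from h import *
d,s=pickle.load(open('pics/w2.pkl','rb'))
P=np.array([back(d,198+u/6,126+v/6,.06)[:2] for u,v in [(308,325),(398,258),(466,350),(375,413)]])
print(P.round(4),P.mean(0).round(4))
e=np.roll(P,-1,0)-P; print(np.linalg.norm(e,axis=1).round(4),np.degrees(np.arctan2(e[:,1],e[:,0])).round(1))
G=np.array([back(d,198+u/6,126+v/6,.048)[:2] for u,v in [(296,298),(402,230),(478,330)]])
print('glass top, centre',((G[0]+G[2])/2).round(4)); e=np.diff(G,axis=0);print(np.linalg.norm(e,axis=1),np.degrees(np.arctan2(e[:,1],e[:,0])))
c=P.mean(0)
for y in (-26,64,66,-24): delta(s,[c[0],c[1],.09],y)
```

```text
[[0.43   0.1748]
 [0.4362 0.1897]
 [0.4513 0.1829]
 [0.4448 0.1682]] [0.4406 0.1789]
[0.0161 0.0166 0.0161 0.0162] [  67.4  -24.1 -114.   155.9]
glass top, centre [0.4405 0.1791]
[0.01875799 0.01896261] [ 63.23852333 -23.19876116]
yaw now 29.99 lin [-0.0006 -0.0034  0.0805] rot [ 2.000e-02 -3.000e-02  5.599e+01]
yaw now 29.99 lin [-0.0006 -0.0034  0.0805] rot [ 3.000e-02 -1.000e-02 -3.401e+01]
yaw now 29.99 lin [-0.0006 -0.0034  0.0805] rot [ 3.000e-02 -1.000e-02 -3.601e+01]
yaw now 29.99 lin [-0.0006 -0.0034  0.0805] rot [ 2.000e-02 -3.000e-02  5.399e+01]
```

The cell measures 16 mm across the stopper and about 19 mm across the glass, as expected. Its centre is (0.4406, 0.179), with edges at 66° and −24°. I'll turn to −24°, descend and partly close.

Request:
{"op": "step_arm", "data": {
  "gripper": [-1,-1,-1,-1,-1,-1,-1,-1,-1,-0.5,0,0,0,0],
  "linear": [
    [-0.0006,-0.0034,0.01],
    [-0.0006,-0.0034,0.02],
    [-0.0006,-0.0034,0.04],
    [-0.0006,-0.0034,0.05],
    [-0.0006,-0.0034,0.06],
    [-0.0006,-0.0034,0.07],
    [-0.0006,-0.0034,0.09],
    [-0.0006,-0.0034,0.11],
    [-0.0006,-0.0034,0.13],
    [-0.0006,-0.0034,0.145],
    [-0.0006,-0.0034,0.1495],
    [-0.0006,-0.0034,0.1495],
    [-0.0006,-0.0034,0.1495],
    [-0.0006,-0.0034,0.1495]
  ],
  "delta_rot": [
    [0,0,10],
    [0,0,20],
    [0,0,30],
    [0,0,40],
    [0,0,50],
    [0,0,54],
    [0,0,54],
    [0,0,54],
    [0,0,54],
    [0,0,54],
    [0,0,54],
    [0,0,54],
    [0,0,54],
    [0,0,54]
  ]
}}

```text
time: 5.62
eef_pos: [0.4409, 0.1793, 0.0215]
tcp_rot: [0.978, -0.208, 0.001, -0.0]
contact_force: [0.0, -0.5, -0.3]
opening: 0.503
```

Run:
```python
from h import *
from plant import ctrl
s=ctrl.get_state()
print(s['opening'],s['contact_force']); delta(s,[.4406,.179,.021],-24)
```

```text
0.5029917660815886 [ 0.01031271 -0.53316551 -0.29982205]
yaw now -24.01 lin [-0.0001  0.0004  0.0005] rot [-0.05 -0.07 -0.01]
```

Request:
{"op": "step_arm", "data": {
  "gripper": [0.2,0.35,0.42,0.46,0.48,0.48],
  "linear": [
    [0,0,0],
    [0,0,0],
    [0,0,0],
    [0,0,0],
    [0,0,0],
    [0,0,0]
  ],
  "delta_rot": [
    [0,0,0],
    [0,0,0],
    [0,0,0],
    [0,0,0],
    [0,0,0],
    [0,0,0]
  ],
  "grip_force": 12
}}

```text
time: 6.38
eef_pos: [0.4403, 0.1792, 0.0208]
tcp_rot: [0.978, -0.208, -0.0, 0.0]
contact_force: [0.3, 0.2, 0.3]
opening: 0.263
```

Request:
{"op": "step_arm", "data": {
  "gripper": [0.5,0.51,0.52,0.53,0.53],
  "linear": [
    [0,0,0],
    [0,0,0],
    [0,0,0],
    [0,0,0],
    [0,0,0]
  ],
  "delta_rot": [
    [0,0,0],
    [0,0,0],
    [0,0,0],
    [0,0,0],
    [0,0,0]
  ],
  "grip_force": 12
}}

```text
time: 7.0
eef_pos: [0.4403, 0.1792, 0.0208]
tcp_rot: [0.978, -0.208, -0.0, 0.0]
contact_force: [1.1, 1.2, -0.7]
opening: 0.235
```

Request:
{"op": "step_arm", "data": {
  "gripper": [0.54,0.54,0.54],
  "linear": [
    [0,0,0],
    [0,0,0],
    [0,0,0]
  ],
  "delta_rot": [
    [0,0,0],
    [0,0,0],
    [0,0,0]
  ],
  "grip_force": 12
}}

```text
time: 7.38
eef_pos: [0.4403, 0.1791, 0.0208]
tcp_rot: [0.978, -0.208, 0.0, 0.0]
contact_force: [-0.5, -1.0, -0.3]
opening: 0.237
```

Request:
{"op": "step_arm", "data": {
  "gripper": [0.55,0.55,0.55],
  "linear": [
    [0,0,0],
    [0,0,0],
    [0,0,0]
  ],
  "delta_rot": [
    [0,0,0],
    [0,0,0],
    [0,0,0]
  ],
  "grip_force": 12
}}

```text
time: 7.75
eef_pos: [0.4403, 0.1792, 0.0208]
tcp_rot: [0.978, -0.208, 0.0, -0.0]
contact_force: [0.6, -0.3, -0.2]
opening: 0.234
```

Contact is at about 20 mm opening (0.235). I'll try a small lift on this light squeeze and see whether the stopper stays put in the wrist picture.

```bash
cat >> h.py <<'E'
def stopper(d):
    g=d['frame'].min(2); x0,y0=180,180
    m=(g[y0:,x0:340]>190).astype(np.uint8); n,l,st,c=cv2.connectedComponentsWithStats(m)
    return [(st[i,4],(c[i]+[x0,y0]).round(2).tolist()) for i in range(1,n) if st[i,4]>60]
E
python3 - <<'E'
from h import *
from plant import ctrl
d=ctrl.read_camera('wrist');s=ctrl.get_state(); print(stopper(d),proj(d,np.r_[s['eef_pos'][:2],.06]))
cv2.imwrite('pics/w3.png',d['frame'][:,:,::-1])
E
```

```text
[(np.int32(166), [263.0, 259.63]), (np.int32(1399), [263.3, 294.37])] [262.07514294 292.73921934]
```

Request:
{"op": "step_arm", "data": {
  "gripper": [0.55,0.55,0.55,0.55],
  "linear": [
    [0,0,-0.002],
    [0,0,-0.004],
    [0,0,-0.006],
    [0,0,-0.006]
  ],
  "delta_rot": [
    [0,0,0],
    [0,0,0],
    [0,0,0],
    [0,0,0]
  ]
}}

```text
time: 8.3
eef_pos: [0.4405, 0.1792, 0.0271]
tcp_rot: [0.978, -0.208, 0.0, -0.0]
contact_force: [-0.7, 0.1, -0.0]
opening: 0.232
```

Run:
```python
from h import *
from plant import ctrl
d=ctrl.read_camera('wrist');s=ctrl.get_state(); print(stopper(d),proj(d,np.r_[s['eef_pos'][:2],.06]),proj(d,np.r_[s['eef_pos'][:2],.066]))
```

```text
[(np.int32(162), [263.0, 259.6]), (np.int32(1385), [263.34, 294.53])] [261.96223489 283.57555297] [261.9157383  292.48334287]
```

Held: the stopper stayed at row 294.5, where a slip would have put it near 284. Carrying it over.

Run:
```python
from h import *
from plant import ctrl
s=ctrl.get_state()
delta(s,[.6091,-.1342,.12],12.6)
```

```text
yaw now -24.02 lin [ 0.2817  0.2176 -0.093 ] rot [-1.000e-02 -2.000e-02 -3.662e+01]
```

Request:
{"op": "step_arm", "data": {
  "gripper": [0.55,0.55,0.55,0.55,0.55,0.55,0.55,0.55,0.55,0.55,0.55,0.55,0.55,0.55,0.55,0.55,0.55,0.55,0.55,0.55],
  "linear": [
    [0,0,-0.01],
    [0,0,-0.025],
    [0,0,-0.045],
    [0,0,-0.065],
    [0.006,0.005,-0.085],
    [0.02,0.015,-0.093],
    [0.042,0.032,-0.093],
    [0.068,0.052,-0.093],
    [0.096,0.074,-0.093],
    [0.124,0.096,-0.093],
    [0.152,0.118,-0.093],
    [0.18,0.14,-0.093],
    [0.208,0.161,-0.093],
    [0.234,0.181,-0.093],
    [0.256,0.198,-0.093],
    [0.271,0.21,-0.093],
    [0.279,0.216,-0.093],
    [0.2817,0.2176,-0.093],
    [0.2817,0.2176,-0.093],
    [0.2817,0.2176,-0.093]
  ],
  "delta_rot": [
    [0,0,0],
    [0,0,0],
    [0,0,0],
    [0,0,0],
    [0,0,-1],
    [0,0,-3],
    [0,0,-6],
    [0,0,-9],
    [0,0,-12],
    [0,0,-15],
    [0,0,-18],
    [0,0,-21],
    [0,0,-24],
    [0,0,-27],
    [0,0,-30],
    [0,0,-33],
    [0,0,-35.5],
    [0,0,-36.6],
    [0,0,-36.6],
    [0,0,-36.6]
  ]
}}

```text
time: 10.85
eef_pos: [0.6089, -0.1338, 0.1201]
tcp_rot: [0.994, 0.11, 0.0, -0.0]
contact_force: [0.2, -0.5, -0.9]
opening: 0.227
```

Run:
```python
from h import *
from plant import ctrl
d=ctrl.read_camera('wrist');s=ctrl.get_state(); pickle.dump((d,s),open('pics/w4.pkl','wb'));print(s['eef_pos'],stopper(d))
print(proj(d,[.6091,-.1342,.043]))
cv2.imwrite('pics/w4.png',crop(d,150,120,224,216,3)[:600])
```

```text
[ 0.60883144 -0.13374815  0.11997249] [(np.int32(2922), [207.12, 206.22]), (np.int32(1356), [306.7, 208.96]), (np.int32(357), [265.32, 192.83]), (np.int32(327), [197.28, 242.92]), (np.int32(252), [325.11, 242.83]), (np.int32(328), [273.21, 302.54])]
[263.10565682 199.04609107]
```

View pics/w4.png

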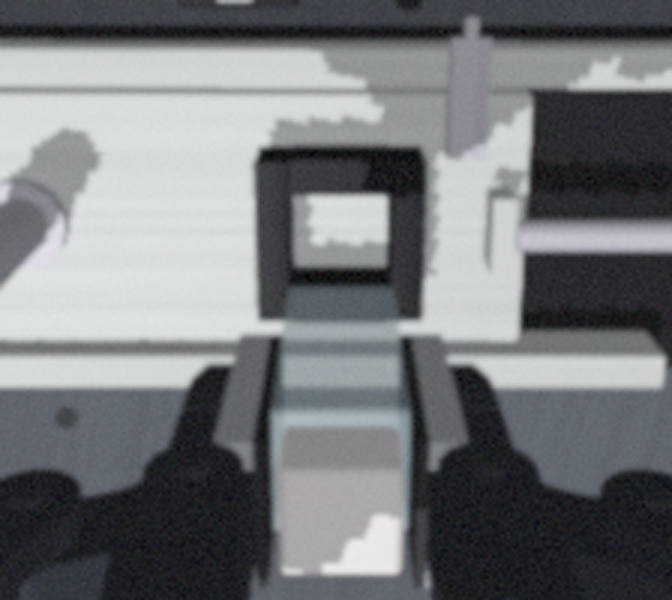

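The cell is held upright, and the pocket is just above it in the picture. The rim's outer left and right edges are at x = 256 and 425, its near-side bottom edge is at y≈318, and the cell's bottom edge is at y≈285. I'll compare these with the model.

Run:
```python
from h import *
d,s=pickle.load(open('pics/w4.pkl','rb'))
c,sn=np.cos(np.radians(12.6)),np.sin(np.radians(12.6))
def show(n,o,h,z):
    q=[proj(d,[o[0]+c*a-sn*b,o[1]+sn*a+c*b,z]) for a,b in((-h,h),(h,h),(h,-h),(-h,-h))]
    print(n,[((p-[150,120])*3).round(0).tolist() for p in q])
o=[.6091,-.1342]
show('rim out',o,.0215,.043);show('base out',o,.0215,.025);show('rim in',o,.0125,.043);show('floor in',o,.0125,.025)
t=s['eef_pos'];show('cell bot',t,.01,t[2]-.021);show('glass top',t,.01,t[2]+.027);show('stop top',t,.008,t[2]+.039)
e=cv2.cvtColor(d['frame'],cv2.COLOR_RGB2GRAY)
cv2.imwrite('pics/w4b.png',cv2.createCLAHE(4,(4,4)).apply(cv2.resize(e[160:250,225:305],None,fx=6.6,fy=6.6,interpolation=cv2.INTER_CUBIC)))
```

```text
rim out [[251.0, 154.0], [427.0, 154.0], [423.0, 316.0], [256.0, 316.0]]
base out [[258.0, 138.0], [421.0, 138.0], [417.0, 290.0], [262.0, 290.0]]
rim in [[289.0, 189.0], [390.0, 189.0], [388.0, 284.0], [290.0, 284.0]]
floor in [[292.0, 171.0], [386.0, 171.0], [385.0, 259.0], [294.0, 259.0]]
cell bot [[286.0, 279.0], [391.0, 279.0], [389.0, 374.0], [288.0, 374.0]]
glass top [[267.0, 402.0], [409.0, 402.0], [406.0, 525.0], [270.0, 525.0]]
stop top [[276.0, 462.0], [400.0, 462.0], [398.0, 568.0], [278.0, 568.0]]
```

View pics/w4b.png

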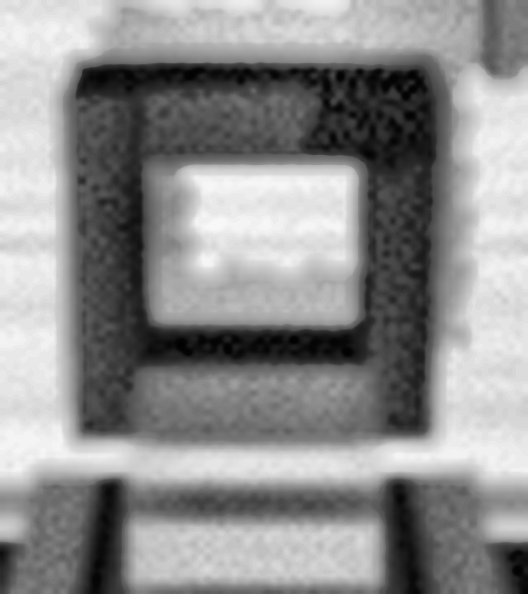

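Across the rim, pocket and cell edges, I estimate the cell sits within about 0.5 mm of the pocket axis, against 2.5 mm clearance. I'll lower it in stages.

Request:
{"op": "step_arm", "data": {
  "gripper": [0.55,0.55,0.55,0.55,0.55,0.55,0.55,0.55,0.55],
  "linear": [
    [0,0.0004,0.01],
    [0,0.0004,0.02],
    [0,0.0004,0.03],
    [0,0.0004,0.04],
    [0,0.0004,0.048],
    [0,0.0004,0.054],
    [0,0.0004,0.058],
    [0,0.0004,0.061],
    [0,0.0004,0.061]
  ],
  "delta_rot": [
    [0,0,0],
    [0,0,0],
    [0,0,0],
    [0,0,0],
    [0,0,0],
    [0,0,0],
    [0,0,0],
    [0,0,0],
    [0,0,0]
  ]
}}

```text
time: 12.02
eef_pos: [0.6091, -0.1346, 0.0588]
tcp_rot: [0.994, 0.11, -0.0, -0.0]
contact_force: [0.9, -0.1, 0.2]
opening: 0.231
```

Run:
```python
from h import *
from plant import ctrl
d=ctrl.read_camera('wrist');s=ctrl.get_state(); pickle.dump((d,s),open('pics/w5.pkl','wb'));print(s['eef_pos'],s['contact_force'],s['opening'])
cv2.imwrite('pics/w5.png',crop(d,170,150,180,150,4))
```

```text
[ 0.60920942 -0.13468823  0.05898007] [ 0.02106069 -0.350513    0.73443219] 0.22947617132595716
```

View pics/w5.png

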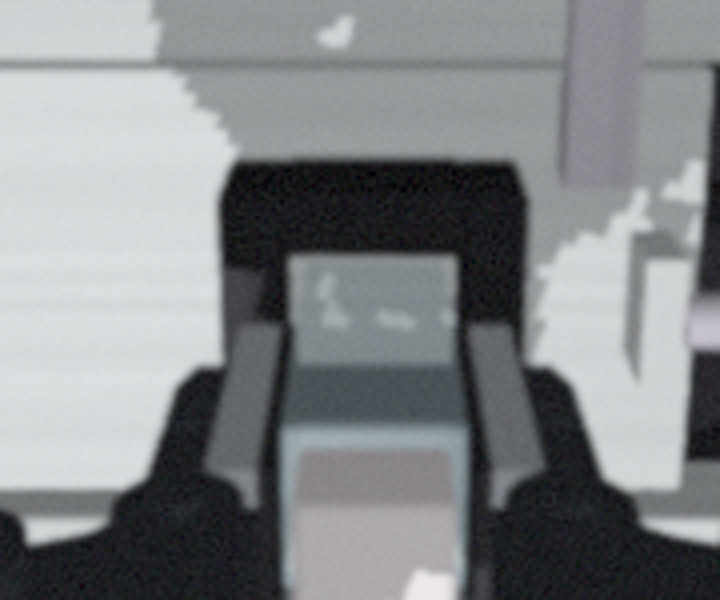

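The cell's base is about 5 mm inside the pocket and centred (x≈373, with the rim from 222 to 525). There's no contact force, so I'll lower the rest.

Request:
{"op": "step_arm", "data": {
  "gripper": [0.55,0.55,0.55,0.55,0.55,0.55],
  "linear": [
    [0,0,0.003],
    [0,0,0.006],
    [0,0,0.009],
    [0,0,0.011],
    [0,0,0.0125],
    [0,0,0.0125]
  ],
  "delta_rot": [
    [0,0,0],
    [0,0,0],
    [0,0,0],
    [0,0,0],
    [0,0,0],
    [0,0,0]
  ]
}}

```text
time: 12.82
eef_pos: [0.609, -0.1346, 0.0461]
tcp_rot: [0.994, 0.11, -0.0, -0.0]
contact_force: [-0.8, -0.1, -0.6]
opening: 0.23
```

Request:
{"op": "step_arm", "data": {
  "gripper": [0.55,0.55,0.55],
  "linear": [
    [0,0,0.0005],
    [0,0,0.001],
    [0,0,0.001]
  ],
  "delta_rot": [
    [0,0,0],
    [0,0,0],
    [0,0,0]
  ]
}}

```text
time: 13.2
eef_pos: [0.6093, -0.1347, 0.0459]
tcp_rot: [0.994, 0.11, 0.0, 0.0]
contact_force: [-1.8, 0.3, 3.4]
opening: 0.228
```

A 3.4 N upward force at TCP z = 0.0459 means the cell is on the pocket floor. I'll release gently and rise.

Request:
{"op": "step_arm", "data": {
  "gripper": [0.54,0.52,0.48,0.4,0.3,0.2,0.1,0,0,0,0,0,0,0,0],
  "linear": [
    [0,0,-0.0005],
    [0,0,-0.0005],
    [0,0,-0.0005],
    [0,0,-0.0005],
    [0,0,-0.0005],
    [0,0,-0.0005],
    [0,0,-0.0005],
    [0,0,-0.0005],
    [0,0,-0.01],
    [0,0,-0.025],
    [0,0,-0.045],
    [0,0,-0.065],
    [0,0,-0.085],
    [0,0,-0.095],
    [0,0,-0.095]
  ],
  "delta_rot": [
    [0,0,0],
    [0,0,0],
    [0,0,0],
    [0,0,0],
    [0,0,0],
    [0,0,0],
    [0,0,0],
    [0,0,0],
    [0,0,0],
    [0,0,0],
    [0,0,0],
    [0,0,0],
    [0,0,0],
    [0,0,0],
    [0,0,0]
  ]
}}

```text
time: 15.08
eef_pos: [0.6097, -0.1349, 0.1417]
tcp_rot: [0.994, 0.11, 0.001, 0.001]
contact_force: [0.1, -0.2, -0.3]
opening: 0.5
```

Run:
```python
from h import *
from plant import ctrl
d=ctrl.read_camera('wrist');s=ctrl.get_state(); pickle.dump((d,s),open('pics/w6.pkl','wb'));print(s['eef_pos'],s['contact_force'],s['opening'])
print(proj(d,[.6091,-.1347,.085]),proj(d,[.5261,-.1528,.075]))
cv2.imwrite('pics/w6.png',crop(d,130,100,200,150,4))
c,sn=np.cos(np.radians(12.6)),np.sin(np.radians(12.6))
delta(s,[.6091-.085*c,-.1347-.085*sn,.141],12.6)
```

```text
[ 0.60903547 -0.13462661  0.14040805] [-0.26748589 -0.56149251  0.5678598 ] 0.4995703762263191
[261.9974308  207.31433275] [143.62366032 202.0441375 ]
yaw now 12.57 lin [-0.085   0.0001 -0.0006] rot [ 0.   -0.   -0.03]
```

View pics/w6.png

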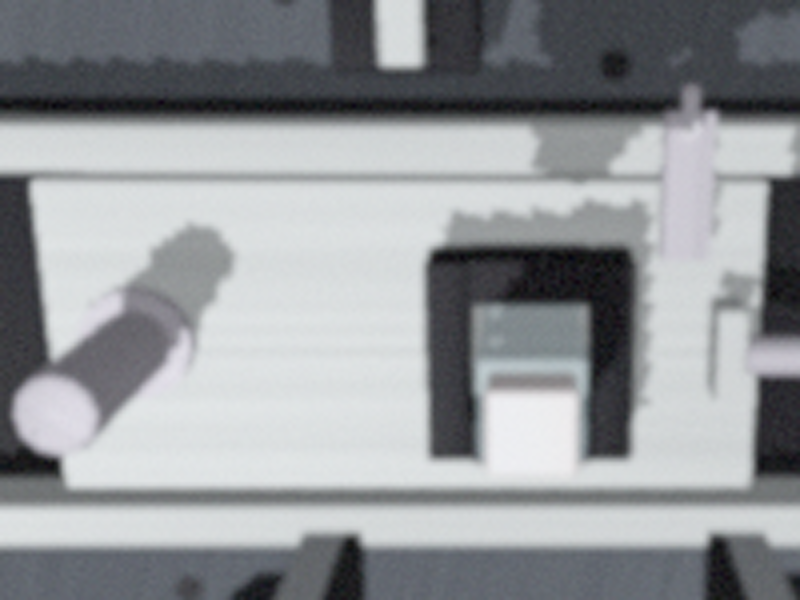

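The cell is upright in the pocket, with its stopper at the position and height predicted for a fully seated cell. The post top is within 1 mm of its prediction. Next I'll measure the pull and move onto the post.

Request:
{"op": "step_arm", "data": {
  "gripper": [0,0,0,0,0,0,0,0,0,0,0,0],
  "linear": [
    [-0.02,0,0],
    [-0.045,0.001,0],
    [-0.07,0.001,0],
    [-0.0847,0.001,0],
    [-0.0847,0.001,0],
    [-0.0847,0.001,0.02],
    [-0.0847,0.001,0.04],
    [-0.0847,0.001,0.06],
    [-0.0847,0.001,0.08],
    [-0.0847,0.001,0.095],
    [-0.0847,0.001,0.1],
    [-0.0847,0.001,0.1]
  ],
  "delta_rot": [
    [0,0,0],
    [0,0,0],
    [0,0,0],
    [0,0,0],
    [0,0,0],
    [0,0,0],
    [0,0,0],
    [0,0,0],
    [0,0,0],
    [0,0,0],
    [0,0,0],
    [0,0,0]
  ]
}}

```text
time: 16.62
eef_pos: [0.5269, -0.154, 0.0403]
tcp_rot: [0.994, 0.11, -0.0, -0.0]
contact_force: [0.2, 0.1, 0.1]
opening: 0.496
```

Request:
{"op": "step_arm", "data": {
  "gripper": [0.3,0.5,0.55,0.6,0.65,0.7,0.7],
  "linear": [
    [0,0,0],
    [0,0,0],
    [0,0,0],
    [0,0,0],
    [0,0,0],
    [0,0,0],
    [0,0,0]
  ],
  "delta_rot": [
    [0,0,0],
    [0,0,0],
    [0,0,0],
    [0,0,0],
    [0,0,0],
    [0,0,0],
    [0,0,0]
  ],
  "grip_force": 40
}}

```text
time: 17.5
eef_pos: [0.5261, -0.1542, 0.0406]
tcp_rot: [0.994, 0.11, -0.001, -0.0]
contact_force: [-5.7, -0.6, 5.6]
opening: 0.177
```

Run:
```python
from h import *
from plant import ctrl
s=ctrl.get_state(); print(s['eef_pos'],s['contact_force'],s['opening'],s['time'])
d,_=pickle.load(open('pics/w6.pkl','rb'))
a=back(d,303,123,.0335);b=back(d,230,115,.034);print(a,b)
c,sn=np.cos(np.radians(12.6)),np.sin(np.radians(12.6)); e=a-b; print('pull',c*e[0]+sn*e[1])
delta(s,s['eef_pos'],12.6)
```

```text
[ 0.52613946 -0.15424026  0.04062166] [-5.66610183 -0.64332777  5.60900043] 0.17700322123389275 17.5
[ 0.62953001 -0.07608451  0.0335    ] [ 0.57149315 -0.08266828  0.034     ]
pull 0.05807534550359254
yaw now 12.6 lin [0. 0. 0.] rot [-0.01  0.09  0.  ]
```

The two measurements agree on the pull, at 58 mm (two views). I'll grip firmly and pull.

Request:
{"op": "step_arm", "data": {
  "gripper": [0.8,0.9,1,1,1,1,1,1,1,1,1,1,1,1,1,1,1,1],
  "linear": [
    [0,0,0],
    [0,0,0],
    [0,0,0],
    [0,0,0],
    [-0.003,0,0],
    [-0.008,0,0],
    [-0.013,0,0],
    [-0.018,0,0],
    [-0.023,0,0],
    [-0.028,0,0],
    [-0.033,0,0],
    [-0.038,0,0],
    [-0.043,0,0],
    [-0.048,0,0],
    [-0.053,0,0],
    [-0.056,0,0],
    [-0.058,0,0],
    [-0.058,0,0]
  ],
  "delta_rot": [
    [0,0,0],
    [0,0,0],
    [0,0,0],
    [0,0,0],
    [0,0,0],
    [0,0,0],
    [0,0,0],
    [0,0,0],
    [0,0,0],
    [0,0,0],
    [0,0,0],
    [0,0,0],
    [0,0,0],
    [0,0,0],
    [0,0,0],
    [0,0,0],
    [0,0,0],
    [0,0,0]
  ],
  "grip_force": 50
}}

```text
time: 19.75
eef_pos: [0.4708, -0.1666, 0.0407]
tcp_rot: [0.994, 0.109, 0.001, 0.0]
contact_force: [5.6, 3.6, 0.2]
opening: 0.169
```

Run:
```python
from h import *
from plant import ctrl
d=ctrl.read_camera('wrist');s=ctrl.get_state(); pickle.dump((d,s),open('pics/w7.pkl','wb'));print(s['eef_pos'],s['contact_force'],s['opening'])
c,sn=np.cos(np.radians(12.6)),np.sin(np.radians(12.6)); p=s['eef_pos'];print('moved',c*(p[0]-.52614)+sn*(p[1]+.15424))
q=proj(d,[.5715,-.0826,.034]);x0=int(q[0])-70;y0=max(0,int(q[1])-55);print(q,x0,y0)
cv2.imwrite('pics/w7.png',crop(d,x0,y0,133,150,6)[:600] if 0 else crop(d,x0,y0,133,100,6))
t=ctrl.read_camera('top');pickle.dump(t,open('pics/top7.pkl','wb'))
```

```text
[ 0.47086495 -0.16654841  0.04066975] [5.62007507 3.42369298 0.4063974 ] 0.17467221503810984
moved -0.05662884692221911
[510.02281451 124.69551017] 440 69
```

View pics/w7.png

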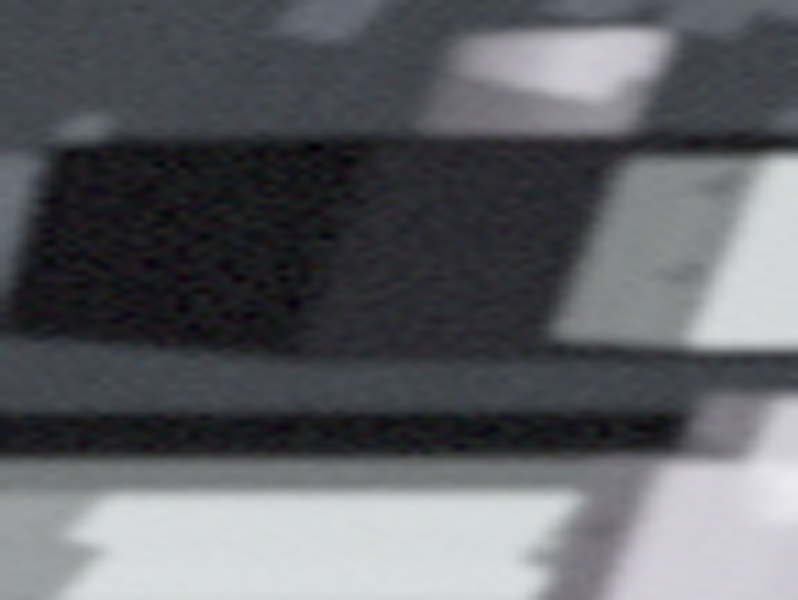

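The crop was stretched because the region runs off the right edge of the image. The ridge's left top edge ends at about (690,350) in the crop and the pointer's left top edge starts at about (765,395). That reads as u≈502.3, v≈127.3 and u≈509, v≈134.8. I'll compute the offset and cross-check it with the post and pocket positions.

Run:
```python
from h import *
d,s=pickle.load(open('pics/w7.pkl','rb'))
c,sn=np.cos(np.radians(12.6)),np.sin(np.radians(12.6))
X=lambda p:c*p[0]+sn*p[1]
a=back(d,509,134.8,.0335);b=back(d,502.3,127.3,.034);print(a,b,'ptr left edge - ridge left edge (want .0025)',X(a)-X(b))
im=np.zeros((600,800,3),np.uint8)
t=pickle.load(open('pics/top7.pkl','rb'));t0=pickle.load(open('pics/top0.pkl','rb'))
im[:600,:400]=crop(t,245,165,50,75,8)
from plant import ctrl
q=ctrl.read_camera('scene');pickle.dump(q,open('pics/scene7.pkl','wb'))
u=proj(q,[.5715,-.0826,.034]);print(u);x0,y0=int(u[0])-25,int(u[1])-37
im[:600,400:]=crop(q,x0,y0,50,75,8)
cv2.imwrite('pics/c7.png',im);print(x0,y0,X(s['eef_pos'])-X([.5261,-.1542]))
```

```text
[ 0.5735534  -0.08703184  0.0335    ] [ 0.56857438 -0.08445617  0.034     ] ptr left edge - ridge left edge (want .0025) 0.004297245779366521
[253.43687032 198.24953367]
228 161 -0.05659853598139741
```

View pics/c7.png

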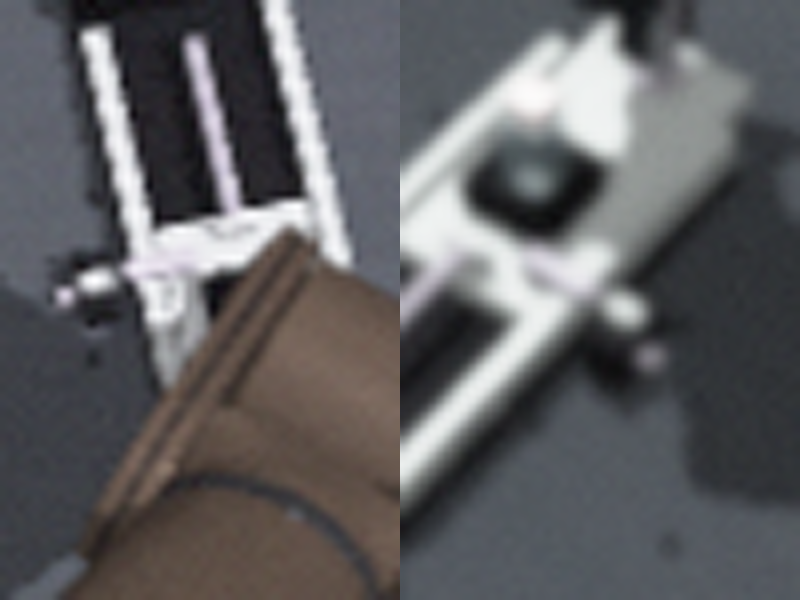

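The pointer is opposite the ridge in both views. The image says it's about 1.8 mm short of centre and the travelled distance says 1.5 mm. I'll pull 1.6 mm more.

Request:
{"op": "step_arm", "data": {
  "gripper": [1,1,1,1,1],
  "linear": [
    [-0.001,0,0],
    [-0.0016,0,0],
    [-0.0016,0,0],
    [-0.0016,0,0],
    [-0.0016,0,0]
  ],
  "delta_rot": [
    [0,0,0],
    [0,0,0],
    [0,0,0],
    [0,0,0],
    [0,0,0]
  ]
}}

```text
time: 20.52
eef_pos: [0.4694, -0.1669, 0.0407]
tcp_rot: [0.994, 0.109, 0.002, 0.0]
contact_force: [6.6, 2.3, 0.1]
opening: 0.174
```

Run:
```python
from h import *
from plant import ctrl
d=ctrl.read_camera('wrist');s=ctrl.get_state();print(s['eef_pos'],s['contact_force'],s['opening'],s['time'])
c,sn=np.cos(np.radians(12.6)),np.sin(np.radians(12.6))
print(c*(s['eef_pos'][0]-.52614)+sn*(s['eef_pos'][1]+.15424))
pickle.dump((d,s),open('pics/w8.pkl','wb'))
cv2.imwrite('pics/w8.png',crop(d,412,90,100,75,8))
```

```text
[ 0.4694287  -0.16688538  0.04066409] [7.04269698 3.30040598 0.61042286] 0.16900696377011393 20.575
-0.058104015148575265
```

View pics/w8.png

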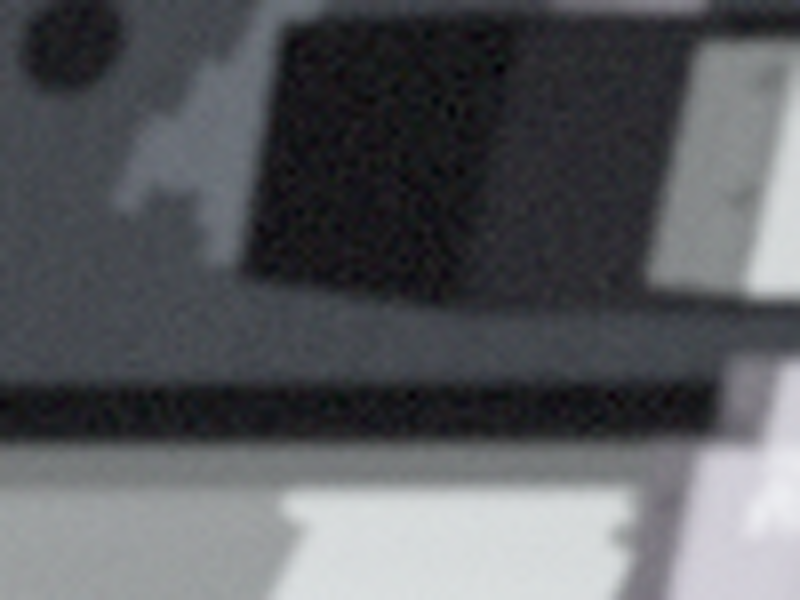

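The pointer's left top edge is at (775,357) and the ridge's is at (748,300). Compared with the last picture that is about 2.7 mm of edge offset, against 2.5 mm when centred, and the travel is now 58.1 mm. It's on the mark and held, so I'll hand in.

Run:
```python
from h import *
from plant import ctrl
d,_=pickle.load(open('pics/w8.pkl','rb'))
a=back(d,508.9,134.6,.0335);b=back(d,505.5,127.5,.034);e=a-b
print('edge offset',.976*e[0]+.218*e[1])
ctrl.sign_off()
```

```text
edge offset 0.0027375999231826114
the job is handed in; nothing more can be done
```

The cell is standing in the pocket, the slide is pulled to the mark, and I handed the job in at about 20.6 s with the fingers still holding the post.

- **Cell:** I gripped it lightly, stopping the fingers just after contact, and it didn't slip when lifted. I lowered it until it touched the pocket floor (about 3.4 N). After letting go, the wrist picture showed it upright, with its stopper where a fully seated cell's should be. The scene view during the pull shows it still in the pocket.
- **Slide:** I gripped the post with the jaws along the slide and a set force of 50 N. I pulled 58.1 mm by measured tool travel, against 58.1–58.2 mm from two camera measurements. In the last picture the pointer was about 0.2 mm from the ridge's centre (allowed: 4 mm either side).

**Not confirmed:**
- **Grip force on the cell:** it couldn't be measured. I requested 12 N, but the gripper's stated minimum is 20 N, so staying under 20 N rests on the light finger position.
- **Final mark reading:** the ridge and pointer were at the very edge of the last wrist picture, so I only compared their left edges. The top and scene views were coarser but agreed.
- **Pocket fit:** some pocket edges in the first camera fit were off by about 2 mm. I centred on the inner rim edges instead, and the cell went in without side contact.
- **Other objects:** I didn't look at the bystanders again at the end. The planned paths kept clear of them.

I viewed 11 pictures, one over the budget.

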